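# Shut down the hotplate and stirrer, then start the bench timer

### The job

The practical is over, so shut the bench down with closed fingers: press the raised half of the hotplate's rocker switch fully down to turn the heat off, then press the raised half of the stirrer's rocker fully down, and last push the bench timer's round button all the way in and let it go to start the cooling time. Keep to that order, do not pick up, push about or knock over anything (timer, glassware, jar, rack, pen), and finish clear of everything with both rockers still over on their off side.

Things in the scene. Friction and masses are not known exactly. Their poses are not given: they have to be found in the camera images.
- hotplate: White hotplate fixed to the bench, 190 mm deep (its x), 150 wide (its y). Far part (+x): square white plate 100 x 140 mm, top 85 mm high. Near part (-x, toward the robot): flat apron 60 mm high with the heat rocker and, 80 mm to the rocker's left (+y), a grey dial 26 mm wide, 13 mm tall, that plays no part. Origin: centre of the underside, z up.
- heat_rocker (a joint): Hotplate's rocker: flat black paddle 56 mm front to back (x), 34 wide, 8 thick, tilting about its middle at (-55, -30, 72) mm in the hotplate frame. Tilt in rad: 0 to 0.03 at the start (on: half nearer the robot raised), 0.36 at its stop (off: near half fully down; counts above 0.30). No spring: friction of 0.03 N m (2 N at the press point) holds it where it is left.
- heat_rocker_press (a point): Where to press the heat rocker: top face of the raised half, 18 mm from the pivot line toward the robot, midway across. Moves with the paddle: 79 mm above the bench when on, 73 mm when off. Its x runs along the hotplate's x, its z out of the paddle's top face (tilted 0.18 rad at the start).
- stirrer: Grey magnetic stirrer fixed to the bench, 180 mm deep (its x) by 130 mm wide (its y), with a round steel plate 116 mm across, top at 68 mm, on its far part (+x). Its near part is a flat apron 50 mm high that carries the stir rocker. Origin: centre of the underside on the bench, z up.
- stir_rocker (a joint): Stirrer's rocker: the same black paddle lying crossways (56 mm along the stirrer's y, 34 along x), tilting about its middle at (-60, 0, 62) mm in the stirrer frame. Tilt in rad: 0 to 0.03 at the start (on: left half, toward the stirrer's +y, raised), 0.36 at its stop (off: left half fully down; counts above 0.30). No spring, friction as on the heat rocker.
- stir_rocker_press (a point): Where to press the stir rocker: top face of the raised half, 18 mm from the pivot line toward the stirrer's +y, midway across. 69 mm above the bench when on, 63 mm when off. Its x runs along the stirrer's x, its z out of the paddle's top face (tilted 0.18 rad at the start).
- timer: Loose grey bench timer, a flat box 100 x 100 mm, 30 mm tall, 0.3 to 0.55 kg, with a blank dark display on its far part (+x) and one round button. Origin: centre of the underside, z up. It must stay where it stands.
- timer_button (a joint): The timer's round white push button, 32 mm across. Value = how far it is pressed, m: 0 out, 0.006 fully in (about 5 N); it springs back when let go. Counts as pressed above 0.0045.
- timer_button_top (a point): Centre of the button's top face, 40 mm above the bench when out, 18 mm toward the robot (-x of the timer) from the timer's centre. Its axes are the timer's.
- beaker: Glass beaker standing on the hotplate's plate, 68 mm across, 85 mm tall. Origin: centre of its underside. Leave it alone.
- flask: Conical glass flask standing on the stirrer's plate, 80 mm across at the foot, 120 mm tall. Origin: centre of its underside. Leave it alone.
- jar: White plastic jar on the bench at the left, 100 mm across, 120 mm tall. Origin: centre of its underside. Leave it alone.
- rack: Round two-tier test-tube rack on the bench at the right, 140 mm across, tubes up to 150 mm high. Origin: centre of its underside. Leave it alone.
- pen: Marker pen lying on the bench in front of the timer (about 90 mm to the robot's side of the timer's centre), 130 mm long (its x), 14 mm thick. Origin: middle of its underside. Leave it alone.
Mind the look-alikes: they are no part of the job. There is more than one size of the timer; the job needs the largest.

How it is judged:
By the outcome, as a careful person would: the job done as asked, in the order asked, and still so for the second after the job is handed in, with the robot touching nothing.
It also fails if it takes over 54 s, if anything falls off the work surface, if the arm or the gripper's body presses on something with over 40 N, if the wrist force passes 120 N, or if a joint passes its speed limit or range.

### The arm

A 6-joint arm with a two-finger parallel gripper is mounted at the origin on the work surface. World frame = base frame: x ahead of the robot, y to its left, z up, the work surface at z = 0. Lengths are in m, angles in degrees, forces in N, time in s.
With the tool pointing down it reaches from about 0.375 to 0.75 m from the base axis. Payload 9 kg.
Tool frame: the origin (TCP) lies where the fingers leave the gripper's body, on its centre line; the fingertips stand 73 mm ahead of it and the grasp point (between the pads) lies 54 mm ahead of it (robot.tip_reach is the distance from the TCP to the fingertips, in m); z points along the fingers, y is the direction in which the jaws open and shut (so a half turn about z gives the same grasp; the last joint's range is limited). The gripper opens to 85 mm and grips with 20 to 120 N. Pads are 22 mm wide; open, the fingers measure 114 mm over their backs; the gripper's body (76 mm by 85 mm) begins 54 mm behind the grasp point. The pads swing forward as they close: fully open they stand 13 mm farther back than shut.
Start: joints at [51.354, 5.964, 5.575, 89.605, 0, 77.527], TCP at [0.265, 0.539, 0.304] pointing down, gripper open.
Joint ranges: [-171.21, 171.21], [-48.23, 106.86], [-62.78, 66.21], [-105.2, 120.99], [-86.42, 89.51], [-180, 180]. Speed limits (degrees/s): [127.2, 127.2, 147.25, 180, 180, 180].

### API

Orientations are given as [roll, pitch, yaw] about the fixed x, y, z axes, in that order (R = Rz(yaw) Ry(pitch) Rx(roll)).
In Python, from plant import robot gives the robot as it stands. Calls block until the motion is done:
- robot.move_pose(position, orientation): joint-space move of the TCP to a pose.
- robot.line_to(position, vel=0.15, rotation=None, guard=None): straight line of the TCP; rotation=None keeps the orientation; vel is the mean speed in m/s. With guard (N) it stops when the force on the tool has changed by that much, and returns True; else False.
- robot.goto_joints(angles): joint-space move.
- robot.set_gripper(opening): finger opening in m; the grip force is fixed at half the most; returns when the fingers have stopped.
- robot.pause(seconds).
- robot.ik(position, orientation): joint angles nearest the present ones, or None.
- robot.observe(): the state.
- robot.grab_frame(name): name is "scene" or "top"; returns the picture (400x640x3 uint8, blue, green, red); there is no depth.
- robot.get_calibration(name): a dict with "vertical_fov" (degrees; the focal length in pixels is half the picture's height over the tangent of half this angle, whatever the lens; pixels are square), "cx", "cy" (the principal point, pixels), "k1" (the pictures are not rectified: a ray, as slopes to the right and down, at radius r is drawn at 1 + k1 r^2 times it, then the intrinsics apply), "rvec" (rotation vector, rad) and "tvec" (3), from world to camera coordinates, as OpenCV has them. Camera axes: x right, y down, z forward; pixel columns grow to the right and rows downward; lengths in m; the calibration is good to about 2 mm. A picture is of the moment at which its call begins. get_calibration takes no time and is no camera call.
A pose or a line that the arm cannot do raises robot.IKError and nothing moves.
- robot.job_done(): hands the job in, once; it reports no verdict.
The state is a dict: "time": time; "q": joint angles; "qvel": joint speeds; "joint_torque": joint torques, N m; "tool_pos": TCP position; "tcp_rot": TCP orientation; "ft_force": force on the tool from outside, world axes, zero at the start; "torque": the same for the moment, N m; "gripper_width": finger opening in m.
Only numpy, scipy, OpenCV 4.12 (cv2) and the standard library are available. Lean on these libraries where they do the work, as an engineer would, in place of code of your own. Each camera call takes 0.05 s, during which the arm holds its last target.

## Working session

There is one attempt and no reset: what is moved stays moved. The work goes in short steps, each a Python script; the robot and the scene stay as the last script left them, time stands still between calls to the robot, and variables do not carry over. Pictures are saved under pics/ and viewed, and the job is handed in when it is done.

```bash
ls; mkdir -p pics
python3 - <<'E'
from plant import robot
import cv2
for n in("scene","top"):
    f=robot.grab_frame(n); cv2.imwrite(f"pics/{n}0.png",f); print(n,robot.get_calibration(n))
print(robot.observe(), robot.tip_reach)
E
```

```text
pics
scene {'vertical_fov': 53.57558959451717, 'cx': 321.7256202036318, 'cy': 197.39571861888604, 'k1': 0.028163855914095277, 'rvec': array([ 2.48568093,  0.61708966, -0.20812475]), 'tvec': array([-0.52337647, -0.17579239,  1.51394253])}
top {'vertical_fov': 47.93800952441015, 'cx': 318.6535863102558, 'cy': 191.06546166242262, 'k1': -0.09873066731082308, 'rvec': array([ 2.11179585, -2.10039394,  0.18555018]), 'tvec': array([0.01371253, 0.6157314 , 1.56409875])}
{'time': 0.1, 'q': array([5.13537082e+01, 5.99504183e+00, 5.53159699e+00, 8.96056821e+01,
       2.60258490e-04, 7.75276807e+01]), 'qvel': array([ 0.03375781, -0.0212406 ,  0.05284777,  0.02520304, -0.14665601,
       -0.04962532]), 'joint_torque': array([ 7.87075289e-03, -5.58207071e+01,  5.04720747e+01,  1.29298907e-02,
       -1.56191650e-04, -5.85683395e-07]), 'tool_pos': array([0.26450001, 0.53830906, 0.30320242]), 'tcp_rot': array([-1.79932561e+02, -1.51833125e-02,  1.53826018e+02]), 'ft_force': array([-0.84689646,  0.04004634, -0.65058393]), 'torque': array([-0.03897714,  0.02025417,  0.05714157]), 'gripper_width': 0.08508022534055451} 0.0726
```

View pics/scene0.png

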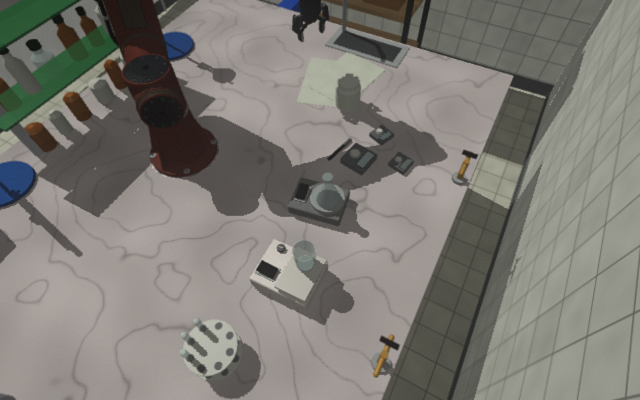

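View pics/top0.png

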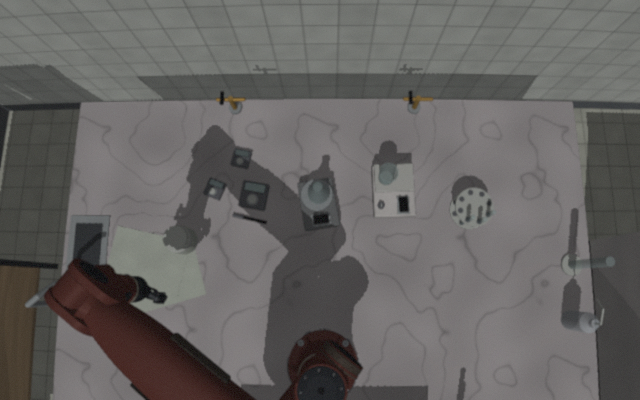

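The top view shows timers at (254,195), (241,157) and (214,187). The one at (254,195) looks largest and has the pen (250,217) in front of it. The stirrer is at (320,200) and the hotplate at (393,188). I'll confirm with enlarged crops.

Run:
```python
import cv2,numpy as np
t=cv2.imread("pics/top0.png");s=cv2.imread("pics/scene0.png")
def crop(im,x,y,w,h,k,name):
    c=cv2.resize(im[y:y+h,x:x+w],None,fx=k,fy=k,interpolation=cv2.INTER_CUBIC)
    c=np.clip(c.astype(float)*1.6,0,255).astype(np.uint8)
    for i in range(0,w,10): 
        cv2.line(c,(i*k,0),(i*k,6),(0,0,255),1)
        if i%20==0: cv2.putText(c,str(x+i),(i*k,16),0,.35,(0,0,255),1)
    for i in range(0,h,10):
        cv2.line(c,(0,i*k),(6,i*k),(0,0,255),1)
        if i%20==0: cv2.putText(c,str(y+i),(8,i*k+4),0,.35,(0,0,255),1)
    cv2.imwrite("pics/"+name,c)
crop(t,195,140,95,90,6,"c_tim.png")
crop(t,290,140,130,95,6,"c_dev.png")
crop(s,320,115,100,65,8,"c_stim.png")
crop(s,240,165,120,95,6,"c_sdev.png")
crop(s,240,225,120,95,6,"c_sdev2.png")
```

```text
(no output)
```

View pics/c_tim.png

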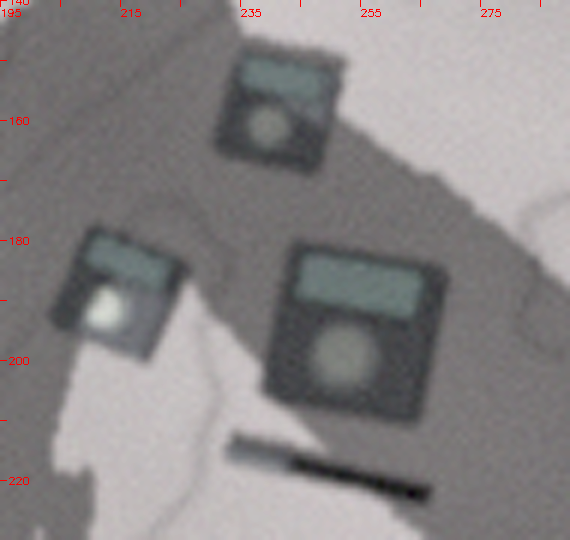

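View pics/c_dev.png

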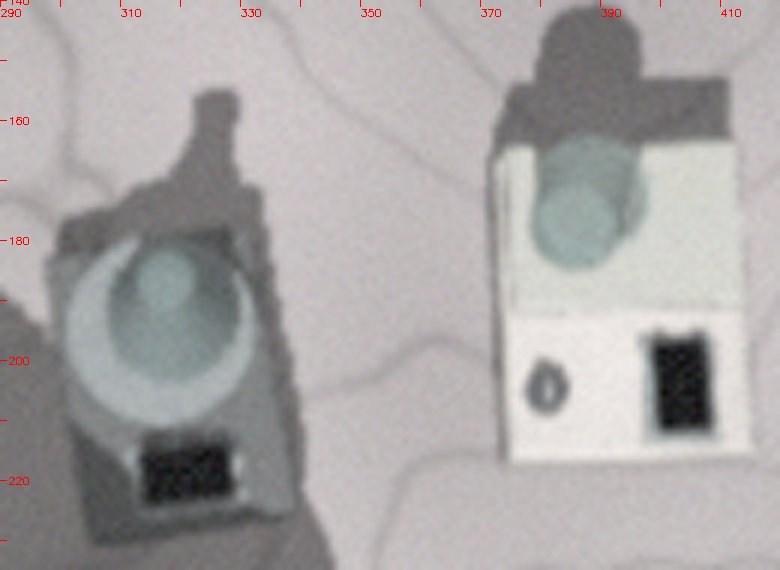

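View pics/c_stim.png

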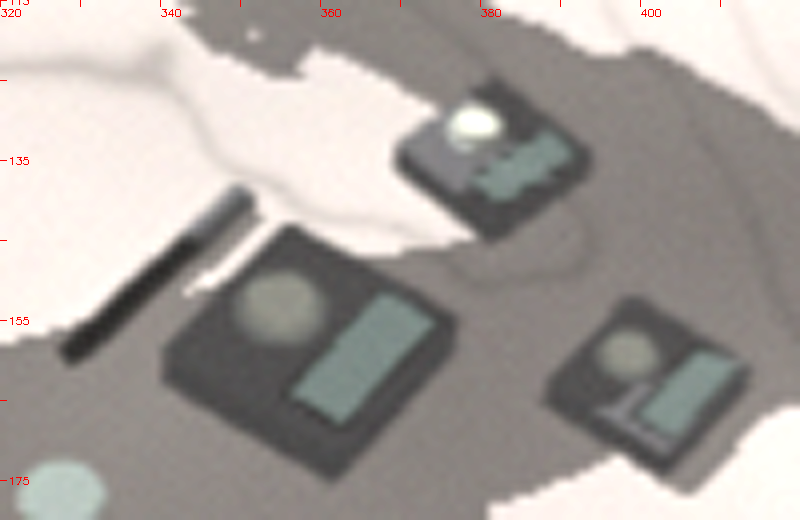

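View pics/c_sdev.png

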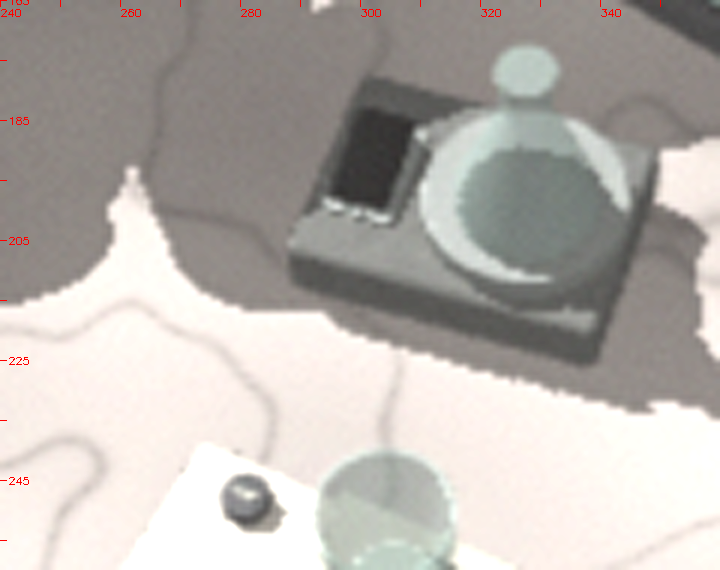

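View pics/c_sdev2.png

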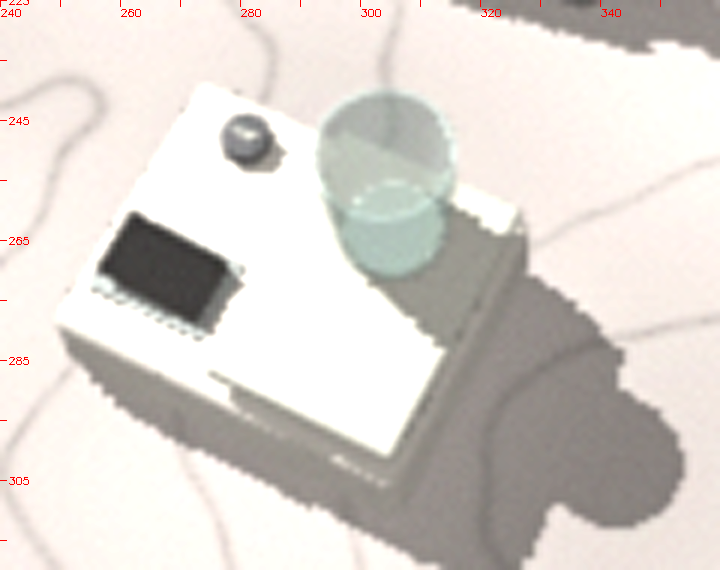

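The crop confirms it: the timer at (254,195) is the largest, about 26 px across against about 18 px, with the pen in front of it. Next I'll fit planar poses from model points in both views.

```bash
cat > h.py <<'E'
import numpy as np,cv2
from scipy.optimize import least_squares
from plant import robot
C={n:robot.get_calibration(n) for n in("scene","top")}
def proj(n,P):
    c=C[n];f=200/np.tan(np.radians(c["vertical_fov"]/2))
    K=np.array([[f,0,c["cx"]],[0,f,c["cy"]],[0,0,1.]])
    return cv2.projectPoints(np.asarray(P,float).reshape(-1,1,3),c["rvec"],c["tvec"],K,np.array([c["k1"],0,0,0.]))[0].reshape(-1,2)
def world(p,P):
    P=np.asarray(P,float); c,s=np.cos(p[2]),np.sin(p[2])
    return np.c_[p[0]+c*P[:,0]-s*P[:,1],p[1]+s*P[:,0]+c*P[:,1],P[:,2]]
def fit(obs,x0):
    # obs: list (cam, P(mm), pix)
    def r(p):
        return np.concatenate([(proj(n,world(p,np.array([P])/1e3))[0]-px) for n,P,px in obs])
    s=least_squares(r,x0,loss="soft_l1"); return s.x, r(s.x).reshape(-1,2)
E
cat > fit.py <<'E'
from h import *
def px(off,k,u): return (np.array(u)+.5)/k-.5+np.array(off)
T=lambda u:px((195,140),6,u); D=lambda u:px((290,140),6,u)
S=lambda u:px((320,115),8,u); E1=lambda u:px((240,165),6,u); E2=lambda u:px((240,225),6,u)
a=.18;ca,sa=np.cos(a),np.sin(a)
def heat(u,v): # top face pt, tilt -x up
    return (-55+u*ca+4*sa,-30+v,72-u*sa+4*ca)
def stir(u,v): # u along x, v along y; +y up
    return (-60+u,v*ca-4*sa,62+v*sa+4*ca)
timer=[("top",(50,50,30),T((290,240))),("top",(50,-50,30),T((448,268))),("top",(-50,-50,30),T((420,422))),("top",(-50,50,30),T((262,390))),
("top",(-18,0,40),T((342,357))),("scene",(-18,0,40),S((281,307))),("scene",(-50,50,30),S((290,225))),("scene",(50,50,30),S((458,318))),("scene",(-50,-50,30),S((165,350)))]
hot=[("top",heat(28,17),D((652,335))),("top",heat(28,-17),D((708,333))),("top",heat(-28,-17),D((712,430))),("top",heat(-28,17),D((657,432))),
("top",(-95,75,60),D((508,460))),("top",(-95,-75,60),D((755,452))),
("scene",heat(-28,17),E2((135,212))),("scene",heat(28,17),E2((230,265))),("scene",heat(28,-17),E2((200,323))),("scene",heat(-28,-17),E2((98,272))),
("scene",(-95,75,60),E2((205,82))),("scene",(-95,-75,60),E2((60,325)))]
st=[("top",stir(17,28),D((142,445))),("top",stir(17,-28),D((232,438))),("top",stir(-17,-28),D((235,498))),("top",stir(-17,28),D((146,503))),
("top",(-90,65,50),D((97,545))),("top",(-90,-65,50),D((298,515))),
("scene",stir(-17,28),E1((372,108))),("scene",stir(17,28),E1((420,125))),("scene",stir(17,-28),E1((390,216))),("scene",stir(-17,-28),E1((328,203))),
("scene",(-90,65,50),E1((370,80))),("scene",(-90,-65,50),E1((290,240)))]
out={}
for n,o,x0 in(("timer",timer,(.6,.25,0)),("hot",hot,(.6,-.2,0)),("stir",st,(.6,0,0))):
    p,r=fit(o,x0); out[n]=p; print(n,p.round(4),np.degrees(p[2]).round(1)); print(r.round(1).tolist())
pts={"heat":world(out["hot"],np.array([heat(-18,0)])/1e3)[0],"stir":world(out["stir"],np.array([stir(0,18)])/1e3)[0],"tim":world(out["timer"],np.array([(-18,0,40)])/1e3)[0]}
print(pts)
E
python3 fit.py
```

```text
timer [ 0.6084  0.2587 -0.1688] -9.7
[[0.3, -0.3], [0.1, -0.5], [-0.5, 0.0], [-0.6, 0.7], [0.5, -0.4], [-0.0, -0.4], [-0.6, -0.5], [0.8, 0.2], [-0.8, 0.3]]
hot [ 0.6216 -0.2532  0.0371] 2.1
[[-0.3, 0.9], [-0.2, 0.9], [0.6, -0.5], [0.2, -0.5], [-0.1, 0.2], [0.5, 0.1], [0.2, 0.0], [1.0, 0.1], [0.2, 0.4], [0.3, -0.2], [0.3, -0.5], [-1.2, 0.1]]
stir [0.5761 0.0166 0.1378] 7.9
[[-0.5, 0.4], [-0.2, -0.0], [0.6, -0.7], [0.0, 0.2], [-1.7, -1.1], [0.7, -0.9], [-1.1, 0.3], [0.3, 0.2], [-0.6, -0.4], [0.2, -1.1], [0.2, -0.9], [-1.1, 2.1]]
{'heat': array([ 0.55078238, -0.28588615,  0.07915791]), 'stir': array([0.51430624, 0.025194  , 0.06915791]), 'tim': array([0.59067236, 0.26169332, 0.04      ])}
```

Residuals are under about 1 px (roughly 3 mm). I'll close the fingers and hover over the heat rocker.

```bash
cat > pts.py <<'E'
from fit import out,heat,stir
E
python3 - <<'E'
import sys,io,contextlib
with contextlib.redirect_stdout(io.StringIO()):
    from fit import *
import json
P={"heat":world(out["hot"],np.array([heat(-20,0)])/1e3)[0].tolist(),"stir":world(out["stir"],np.array([stir(-2,20)])/1e3)[0].tolist(),"tim":pts["tim"].tolist(),
"yaw":{"heat":np.degrees(out["hot"][2])+180,"stir":np.degrees(out["stir"][2])+90,"tim":np.degrees(out["timer"][2])+180}}
json.dump(P,open("P.json","w"));print(P)
L=robot.tip_reach
for k in("heat","stir","tim"): print(robot.ik([*P[k][:2],P[k][2]+L+.02],[180,0,P["yaw"][k]]))
robot.set_gripper(0); p=P["heat"]
robot.move_pose([p[0]-.02,p[1],.29],[180,0,P["yaw"]["heat"]])
robot.line_to([p[0],p[1],p[2]+L+.02],vel=.15)
o=robot.observe();print(o["time"],o["tool_pos"],o["tcp_rot"],o["ft_force"])
for n in("top","scene"):
    f=robot.grab_frame(n); cv2.imwrite(f"pics/h1_{n}.png",f)
    a=proj(n,[p])[0].astype(int); tip=o["tool_pos"]-[0,0,L]; print(a,proj(n,[tip]))
    c=f[a[1]-35:a[1]+35,a[0]-45:a[0]+45]; cv2.imwrite(f"pics/h1c_{n}.png",np.clip(cv2.resize(c,None,fx=7,fy=7,interpolation=cv2.INTER_CUBIC)*1.5,0,255))
E
```

```text
{'heat': [0.548816045739682, -0.28595916887075096, 0.07951596623966897], 'stir': [0.51205495782196, 0.026868378870705333, 0.06951596623966896], 'tim': [0.5906723594312085, 0.2616933213716248, 0.04], 'yaw': {'heat': np.float64(182.12654857970813), 'stir': np.float64(97.89354717827506), 'tim': np.float64(170.32795105786352)}}
[-39.61011332  10.18320299  -3.55909894  76.25769807   0.
 -41.7366619 ]
[-11.63665973  -8.07971744 -23.08087182  74.99884562   0.
  70.46979309]
[12.32309803 16.07922728 -1.00339148 72.91738124  0.         21.99514697]
4.85 [ 0.54916326 -0.28625345  0.17325304] [-1.79942615e+02  6.15823119e-02 -1.77872590e+02] [ 0.40420385 -0.77021422  0.79224316]
[403 208] [[404.9579832 207.7590948]]
[261 266] [[260.65247918 263.13569702]][ WARN:0@7.477] global loadsave.cpp:1063 imwrite_ Unsupported depth image for selected encoder is fallbacked to CV_8U.
```

View pics/h1c_scene.png

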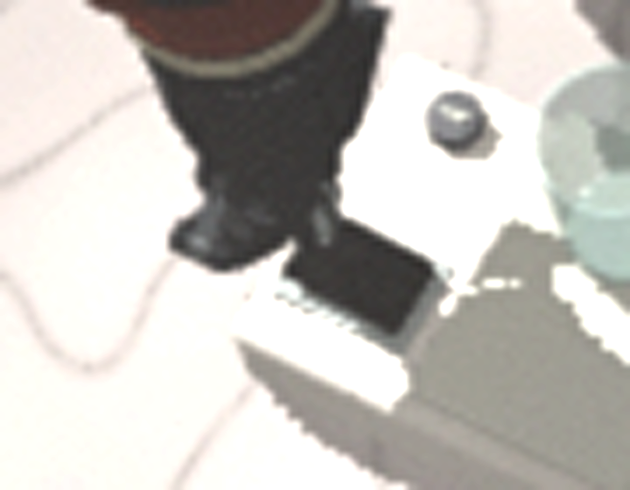

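View pics/h1_top.png

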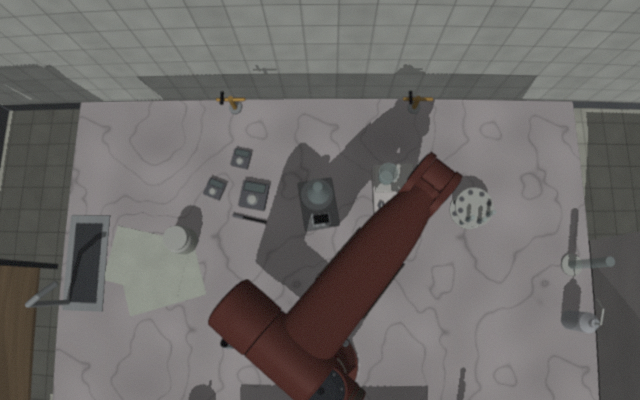

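Run:
```python
from h import *
o=robot.observe();print(o["gripper_width"],o["time"])
f=cv2.imread("pics/h1_scene.png")[210:290,200:300]
f=(255*(f/255.)**.5).astype(np.uint8)
cv2.imwrite("pics/h1d.png",cv2.resize(f,None,fx=7,fy=7,interpolation=cv2.INTER_CUBIC))
```

```text
-0.000530434165844107 4.95
```

View pics/h1d.png

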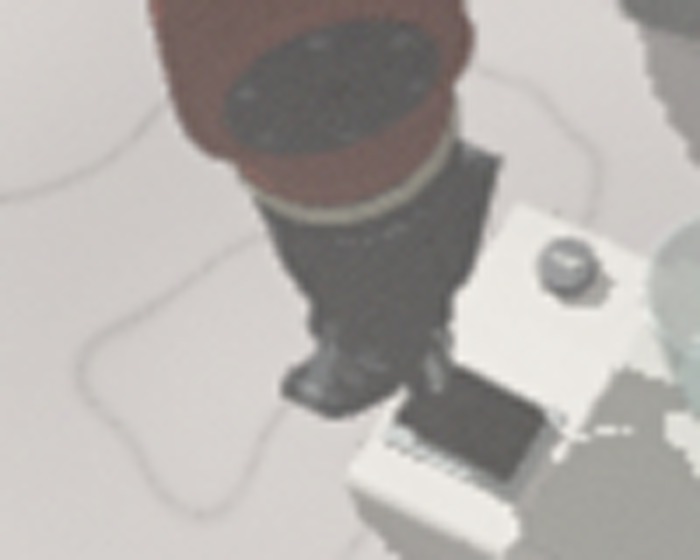

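The fingers are closed and the tip is over the near half; the blob to the lower left is the gripper's knuckle. For the stir rocker I'll align the jaws with the stirrer's y, so the knuckles stay off the flask. Now pressing the heat rocker.

Run:
```python
from h import *
import json
P=json.load(open("P.json"));L=robot.tip_reach;p=P["heat"]
g=robot.line_to([p[0],p[1],.066+L],vel=.03,guard=14)
o=robot.observe();print(g,o["time"],"tip z",o["tool_pos"]-[0,0,L],o["ft_force"])
robot.line_to([p[0],p[1],p[2]+L+.02],vel=.12)
robot.line_to([p[0]-.03,p[1]+.05,.29],vel=.25)
o=robot.observe();print(o["time"],o["tool_pos"],o["ft_force"])
for n in("scene",):
    f=robot.grab_frame(n); cv2.imwrite(f"pics/h2_{n}.png",cv2.resize(f[210:300,230:340],None,fx=7,fy=6.6,interpolation=cv2.INTER_CUBIC))
```

```text
True 5.775 tip z [ 0.54808479 -0.28597832  0.07407342] [-2.18392322  0.88985829  6.33367542]
6.8167 [ 0.5187362  -0.23605462  0.28836114] [ 0.04062397 -0.60904648 -1.0211982 ]
```

View pics/h2_scene.png

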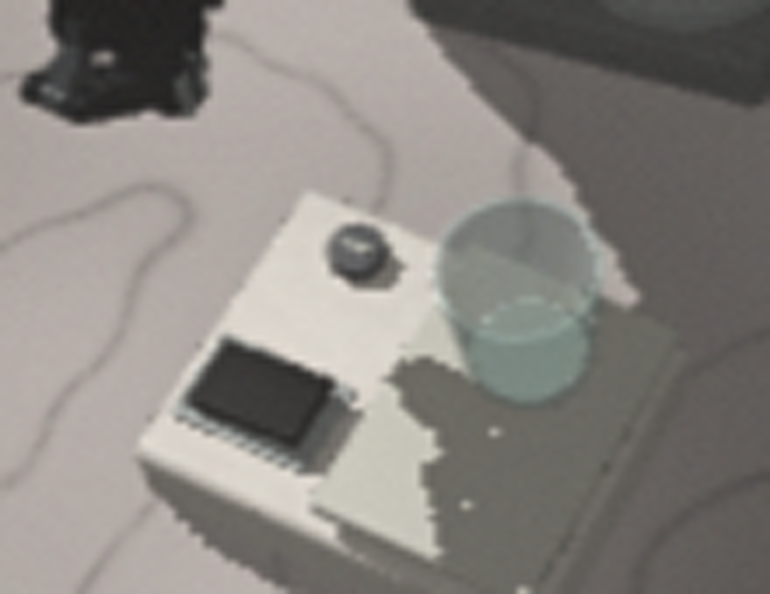

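Run:
```python
from h import *
import json
P=json.load(open("P.json"));L=robot.tip_reach;p=P["heat"]; x=p[0]-.003
robot.line_to([x,p[1],.085+L],vel=.2)
g=robot.line_to([x,p[1],.066+L],vel=.015,guard=25)
o=robot.observe();print(g,o["time"],"tip z",o["tool_pos"]-[0,0,L],o["ft_force"])
robot.line_to([x,p[1],p[2]+L+.02],vel=.12)
robot.line_to([p[0]-.04,p[1]+.12,.29],vel=.25)
o=robot.observe();print(o["time"],o["tool_pos"],o["ft_force"])
a=cv2.imread("pics/scene0.png")[245:285,250:285]
f=robot.grab_frame("scene"); cv2.imwrite("pics/s_h3.png",f); b=f[245:285,250:285]
k=np.hstack([a,b]);k=(255*(k/255.)**.6).astype(np.uint8)
cv2.imwrite("pics/h3.png",cv2.resize(k,None,fx=11,fy=11,interpolation=cv2.INTER_CUBIC))
```

```text
True 8.6083 tip z [ 0.54582855 -0.28590894  0.07358468] [-2.32835705  1.43360608  6.900149  ]
9.825 [ 0.5087514  -0.16645476  0.28843405] [ 0.55774628  0.0543951  -0.2939528 ]
```

View pics/h3.png

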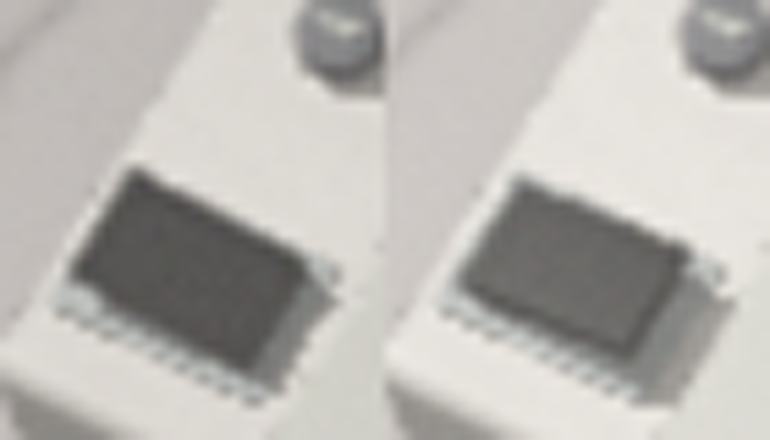

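The rocker is clearly over: the near edge has dropped, the far end is raised with a bigger shadow, and the hard stop came at the expected height. Next, the stir rocker.

Run:
```python
import io,contextlib,json
with contextlib.redirect_stdout(io.StringIO()):
    from fit import *
L=robot.tip_reach; yaw=float(np.degrees(out["stir"][2])+180)
p=world(out["stir"],np.array([stir(-5,23)])/1e3)[0]
print(p,robot.ik([p[0],p[1],p[2]+L],[180,0,yaw]))
robot.move_pose([p[0]-.02,p[1],.27],[180,0,yaw])
robot.line_to([p[0],p[1],.082+L],vel=.2)
g=robot.line_to([p[0],p[1],.056+L],vel=.02,guard=25)
o=robot.observe();print(g,o["time"],"tip z",o["tool_pos"]-[0,0,L],o["ft_force"])
robot.line_to([p[0],p[1],.09+L],vel=.12)
robot.line_to([p[0]-.03,p[1]+.15,.29],vel=.25)
o=robot.observe();print(o["time"],o["tool_pos"],o["ft_force"])
a=cv2.imread("pics/scene0.png")[175:215,285:320]
f=robot.grab_frame("scene"); cv2.imwrite("pics/s_s1.png",f); b=f[175:215,285:320]
k=np.hstack([a,b]);k=(255*(k/255.)**.5).astype(np.uint8)
cv2.imwrite("pics/s1.png",cv2.resize(k,None,fx=11,fy=11,interpolation=cv2.INTER_CUBIC))
cv2.imwrite("pics/s1_top.png",robot.grab_frame("top"))
```

```text
[0.50867804 0.02937995 0.07005305] [-11.4297335   -7.9819595  -25.05061891  72.93134059   0.
 -19.32328068]
True 12.375 tip z [0.5087307  0.02997387 0.0629544 ] [-3.86074359  2.14304005 10.00597532]
13.7083 [0.47846023 0.17883359 0.28868065] [ 1.0249174  -0.46435225 -0.29116001]
```

View pics/s1.png

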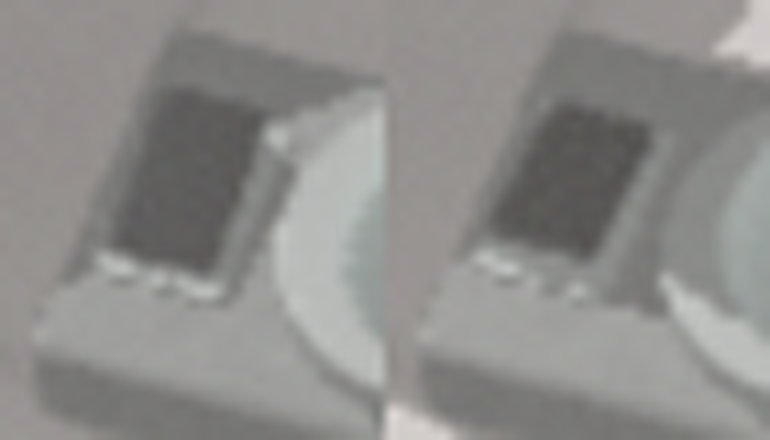

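View pics/s_s1.png

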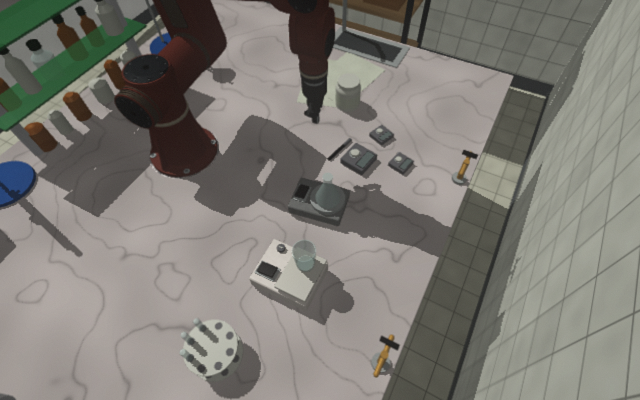

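The stir rocker is over too: its left end dropped and the tip stopped at 63 mm. Now the timer button on the largest timer.

Run:
```python
import io,contextlib,json
with contextlib.redirect_stdout(io.StringIO()):
    from fit import *
L=robot.tip_reach; yaw=float(np.degrees(out["timer"][2])+180)
p=pts["tim"]
robot.move_pose([p[0],p[1],.25],[180,0,yaw])
robot.line_to([p[0],p[1],.052+L],vel=.15)
robot.pause(.2)
g=robot.line_to([p[0],p[1],.028+L],vel=.015,guard=16)
o=robot.observe();print(g,o["time"],"tip z",o["tool_pos"]-[0,0,L],o["ft_force"])
robot.pause(.1)
o=robot.observe();print("tip z",o["tool_pos"]-[0,0,L],o["ft_force"])
robot.line_to([p[0],p[1],.06+L],vel=.08)
robot.line_to([p[0]-.02,p[1],.29],vel=.2)
robot.line_to([p[0]-.14,p[1]-.06,.31],vel=.25)
o=robot.observe();print(o["time"],o["tool_pos"],o["ft_force"])
a=cv2.imread("pics/scene0.png")[120:180,320:400]
f=robot.grab_frame("scene"); cv2.imwrite("pics/s_t1.png",f); b=f[120:180,320:400]
k=np.hstack([a,b]);k=(255*(k/255.)**.6).astype(np.uint8)
cv2.imwrite("pics/t1.png",cv2.resize(k,None,fx=5,fy=5,interpolation=cv2.INTER_CUBIC))
cv2.imwrite("pics/t1_top.png",robot.grab_frame("top"))
```

```text
True 16.7833 tip z [0.5906363  0.26171081 0.03406359] [-2.19827349 -1.32882103  7.23014672]
tip z [0.59066565 0.26168077 0.03409681] [-2.53829006 -0.28434217  7.25984786]
19.0 [0.45117425 0.20177748 0.30922805] [ 0.21155304  0.2164017  -0.05615956]
```

View pics/t1.png

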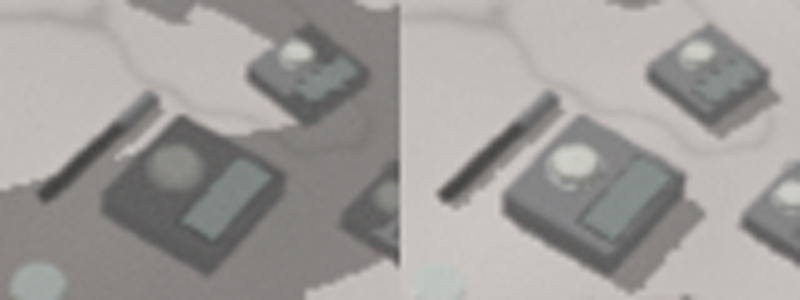

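View pics/s_t1.png

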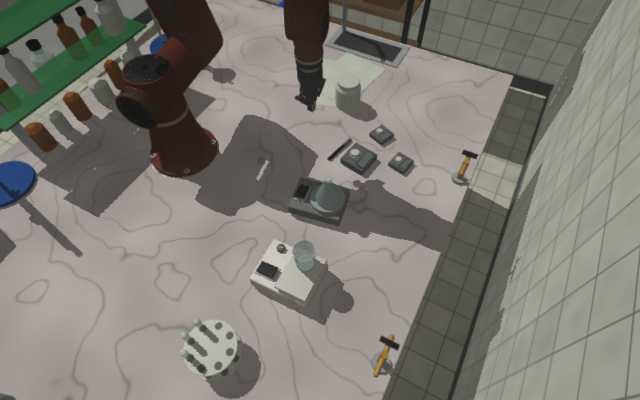

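Run:
```python
from plant import robot
robot.job_done(); print(robot.observe()["time"])
```

```text
the job is handed in; nothing more can be done
the job is handed in; nothing more can be done
```

The bench is shut down in the order you asked, and I handed the job in at about 19 s with the arm raised clear of everything.

- **Heat rocker:** I pressed it with closed fingers until it hit its stop, at a fingertip height of 74.1 mm. I then pressed it again, harder and slightly farther out, and it stopped at 73.6 mm. The picture shows the near half down and the far end raised.
- **Stir rocker:** I pressed it to its stop at a fingertip height of 63.0 mm. The picture shows the left half down.
- **Timer button:** I pressed the largest of the three timers. The fingertip reached 34.1 mm, about 5.9 mm of the 6 mm travel, with roughly 7 N on the tool, and I let go.

In the last scene picture the timer, pen, jar, flask, beaker and rack stand where they started, and both rockers look still off. The tool reads about 0 N. No check failed, but I judged the rocker tilt from stop heights and pictures, because the angle can't be read directly.

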